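# Clamp a batten on the cam jig and hold the lever at full lift

## Task

Take the loose dark-brown batten from the front right of the bench and lay it flat along the jig's narrow raised rail, between the fixed stop and the sprung pad, and let go of it. Then swing the red-knobbed cam lever to its point of highest lift, where the arm stands in line with the rail and points away from it at the yellow mark, so that the batten is clamped end to end. The lever springs back by itself, so finish while still holding it there; leave the other things on the bench where they are.

Things in the scene. Friction and masses are not known exactly. Their poses are not given: they have to be found in the camera images.
- batten: Loose dark-brown wooden batten, 32 x 140 x 22 mm, about 55 g, lying flat on the bench to the right of the jig, near the wood shavings (a similar strip at the very back of the bench is fixed and not meant). Origin: centre of its underside; its y axis runs along its 140 mm length, x across its 32 mm width, z up. The two ends are alike.
- cam_jig: Clamping jig fixed to the bench (plywood base 14 mm thick, 110 mm wide in its x, from y = -115 to +185 mm, with a 36 mm wide tail on to y = +297 mm that bears a yellow mark). Place and yaw differ each time; it never moves during the job. Origin: underside of the base, below the middle of the rail's clamping space. Its y axis runs along the rail, from the fixed stop (at -y) to the cam (at +y); z up.
- rail_mid (a point): Point in the jig where the middle of the batten's underside belongs: top of the rail (50 mm above the bench), half-way between the open jaws; axes as the jig's. The aluminium rail is 20 mm wide, so the batten overhangs it by 6 mm on both sides and can be put down with fingers on its long sides; below the top 28 mm of it a 34 mm wide foot follows. The rail runs from y = -85 to +50 mm of the jig, the pad end of the batten overhangs.
- stop_face (a point): Fixed stop at the jig's -y end, a wooden block with a steel face, 44 mm wide, its top 74 mm above the bench. Point: centre of its face, 61 mm above the bench; the plane of the face is jig y = -77 mm; 7 mm from the batten's end when the batten is centred.
- pad: Sprung pad with a rubber face, 36 x 12 x 21 mm, 52 to 73 mm above the bench, carried by the cam's follower plate (64 mm wide, top 74 mm above the bench). Origin: centre of its face, which looks to the jig's -y; with the lever at 0 the face is at jig y = +77 mm, so the jaws are 154 mm apart. The cam pushes it up to 20 mm towards the stop: it meets the batten after about 14 mm, then its springs (2 N per mm, 2 N preload) give way; about 14 N on the batten at full lift.
- cam_lever (a joint): Angle of the cam lever about its upright pivot, rad, growing anticlockwise seen from above. 0: released, on its stop, arm along the jig's +x. 1.571: highest lift, arm along the jig's +y, in line with the rail, over the yellow mark. It turns on to 2.1, where the lift falls again (lift = 20 mm x sine of the angle). A return spring always drives it back to 0: 0.15 N m at 0, about 0.4 N m at the top; pressing on the batten adds up to about 0.2 N m on the way.
- lever_hinge (a point): A point on the pivot axis of the lever, at jig y = +139 mm, 100 mm above the bench (about the height of the knob's grip point). It does not move.
- lever_knob: Red upright round knob at the end of the lever arm, 18 mm in diameter, 52 mm tall, from 75 to 127 mm above the bench, 120 mm from the pivot axis; it is carried round by the lever and also spins freely on its own pin, so a grip need not turn with the lever. Origin: centre of its foot, on the flat arm (22 mm wide, its top 75 mm above the bench). The arm ends 12 mm beyond the knob's axis.
- knob_grip (a point): Centre of the knob's cylindrical part, 102 mm above the bench, where it can be pinched from above.
- masking_tape: Roll of masking tape, 96 mm across, 24 mm tall, a bystander. Origin: centre of its underside.
- sanding_block: Sanding block, 64 x 112 x 33 mm, a bystander. Origin: centre of its underside.
- eraser: Small blue and white eraser, 19 x 42 x 13 mm, a bystander. Origin: centre of its underside.
Things that resemble listed ones, but are neither listed nor needed, are in the scene too. Of the things like the batten, leave any that is pink; of the rest the larger one is meant.

How it is judged:
By the outcome, as a careful person would: the job done as asked, in the order asked, and still so for the second after the job is handed in, while the arm keeps its last pose, push and grip.
It also fails if it takes over 48 s, if anything falls off the work surface, if the arm or the gripper's body presses on something with over 40 N, if the wrist force passes 120 N, or if a joint passes its speed limit or range.

## Robot

A 7-joint arm with a two-finger parallel gripper is mounted at the origin on a cart in front of the work surface, level with it; the furniture and walls round the work are solid. World frame = base frame: x ahead of the robot, y to its left, z up, the work surface at z = 0. Lengths are in mm, angles in degrees, forces in N, time in s.
With the tool pointing down it reaches from about 400 to 925 mm from the base axis. Payload 5.6 kg.
Tool frame: the origin (TCP) lies at the very end of the fingers, on their centre line; the grasp point (between the pads) lies env.grip_depth behind it (env.grip_depth is the distance from the TCP to the grasp point, in mm); z points along the fingers, y is the direction in which the jaws open and shut (so a half turn about z gives the same grasp; the last joint's range is limited). The gripper opens to 85 mm and grips with 20 to 120 N. Pads are 22 mm wide; open, the fingers measure 114 mm over their backs; the gripper's body (76 mm by 85 mm) begins 54 mm behind the grasp point. The pads swing forward as they close: fully open they stand 13 mm farther back than shut.
Start: joints at [65.145, 26.786, -0.665, 91.828, 0.344, 61.387, -3.226], TCP at [247.564, -601.016, 231.29] pointing down, gripper open.
Joint ranges: [-144.91, 144.91], [-17.63, 115.5], [-89.93, 88.59], [15.96, 139.68], [-74.01, 254.01], [8.47, 105.57], [-167.45, 167.45]. Speed limits (degrees/s): [147.25, 147.25, 180, 180, 180, 180, 180].

## Interface

Orientations are given as [roll, pitch, yaw] about the fixed x, y, z axes, in that order (R = Rz(yaw) Ry(pitch) Rx(roll)).
In Python, from cell import env gives the robot as it stands. The module is installed in compiled form; this text tells all that it offers.
- The arm moves only by the shell command python3 -m handwheel 'ROWS'. ROWS is JSON, a list of rows, each a list of 7 numbers: the shift along the tool's x, y, z in cm, then the turn, a rotation vector about the tool's x, y, z in degrees, then the opening, from 0 (shut) to 1 (fully open). A call has 1 to 10 rows; each row shifts and turns the commanded pose from where the row before left it, along the tool's axes as they then stand; what a row does not reach is not made up. A row lasts 1/8 s, in which the tool goes at most 62.5 mm and 10.7 degrees, less where a joint would pass 70% of its speed; a pose out of reach is approached as far as the arm can. A call with a gripper value outside its range is refused whole. The fingers move at their own pace and stop on an object; the grip force is fixed at half the most. Time passes only in rows, so rows that do not move let the fingers close. It gives the time, the measured TCP pose, the force and the opening at its end, in the units of the state.
- env.get_state(): the state, without advancing time (a new reading comes with each control period).
- env.get_image(name): name is "side" or "top" or "wrist"; returns a dict with "color" (400x640x3 uint8, red, green, blue), "fx", "fy", "cx", "cy" (pixels), "dist_coeffs" ([k1, k2, p1, p2, k3] as OpenCV has them; the pictures are not rectified), "rvec" (rotation vector, rad) and "tvec" (3), from world to camera coordinates, as OpenCV has them; the wrist camera has in their place "mount" (4x4, takes a point from camera to tool coordinates, whose origin is the TCP and whose axes are the flange's). Camera axes: x right, y down, z forward; pixel columns grow to the right and rows downward; lengths in mm; the calibration is good to about 2 mm. A picture is of the moment at which its call begins: read the wrist's pose just before it. There is no depth.
- env.finish_job(): hands the job in, once; it reports no verdict.
Trained networks look in the newest picture that a camera, given by its name, has taken for a name from the list of things; names that differ only in an ending like _2 or _b are one class to them, and where a whole thing is asked for, a point or a joint stands for the part that bears it (a point fixed in the world has none). Each returns a list of dicts, best first, with "score" (0 to 1); they miss things now and then, are a little off and sometimes report something else, mostly with a low value. They report only what shows in the picture. A call takes as long as a camera call. They do not tell look-alikes from the thing itself.
- env.trace(query, camera): "region" (400x640 bool, what is visible of it) and "box" ([centre column, centre row, width, height] in pixels, round what is visible of it).
The state is a dict: "t": time; "q": joint angles; "joint_vel": joint speeds; "effort": joint torques, N m; "eef_pos": TCP position; "ee_rot": TCP orientation; "ft_force": force on the tool from outside, world axes, zero at the start; "torque": the same for the moment, N m; "grip_width": finger opening in mm.
Only numpy, scipy, OpenCV 4.12 (cv2) and the standard library are available. Lean on these libraries where they do the work, as an engineer would, in place of code of your own. Each camera call takes 0.05 s, during which the arm holds its last target.

## Working session

There is one attempt and no reset: what is moved stays moved. The work goes in short steps, Python scripts to look and compute and a shell command to move; the robot and the scene stay as the last step left them, time stands still between calls to the robot, and variables do not carry over. Pictures are saved under pics/ and viewed, and the job is handed in when it is done.

```bash
mkdir -p pics
python3 - <<'E'
from cell import env
import cv2
s=env.get_state(); print({k:s[k] for k in ('t','eef_pos','ee_rot','ft_force','grip_width')}, env.grip_depth)
for n in ('top','side','wrist'):
    im=env.get_image(n); cv2.imwrite(f'pics/{n}0.png',im['color'][:,:,::-1])
    print(n,{k:v for k,v in im.items() if k!='color'})
E
```

```text
{'t': 0.0, 'eef_pos': array([ 247.35937783, -600.48273803,  230.32545524]), 'ee_rot': array([-1.79896902e+02,  5.64135222e-03,  2.23910468e+01]), 'ft_force': array([-0.35229083, -0.20352101,  0.25398075]), 'grip_width': 85.66367027425775} 18.700000000000003
top {'fx': 424.4313230408377, 'fy': 424.4313230408377, 'cx': 320.63918695782877, 'cy': 202.97057362546875, 'dist_coeffs': array([-0.09662926,  0.        ,  0.        ,  0.        ,  0.        ]), 'rvec': array([ 2.12351736, -2.12322023,  0.1798728 ]), 'tvec': array([-151.11287847,  616.25705923, 1373.00763857])}
side {'fx': 400.0680454194802, 'fy': 400.0680454194802, 'cx': 321.4501048496025, 'cy': 198.0124602339277, 'dist_coeffs': array([-0.00525975,  0.        ,  0.        ,  0.        ,  0.        ]), 'rvec': array([ 2.2826771 , -0.40624887,  0.1836805 ]), 'tvec': array([-616.36814109,   89.78031592, 1381.31250248])}
wrist {'fx': 333.1093655192693, 'fy': 333.1093655192693, 'cx': 319.2950424615564, 'cy': 196.08684576619626, 'dist_coeffs': array([-0.06473849,  0.        ,  0.        ,  0.        ,  0.        ]), 'mount': array([[-4.41154650e-06, -9.63164672e-01, -2.68912279e-01,
         6.63429687e+01],
       [ 9.99999910e-01,  1.09922471e-04, -4.10115101e-04,
         4.35516716e-01],
       [ 4.24567879e-04, -2.68912256e-01,  9.63164585e-01,
        -1.42098747e+02],
       [ 0.00000000e+00,  0.00000000e+00,  0.00000000e+00,
         1.00000000e+00]])}
```

View pics/top0.png

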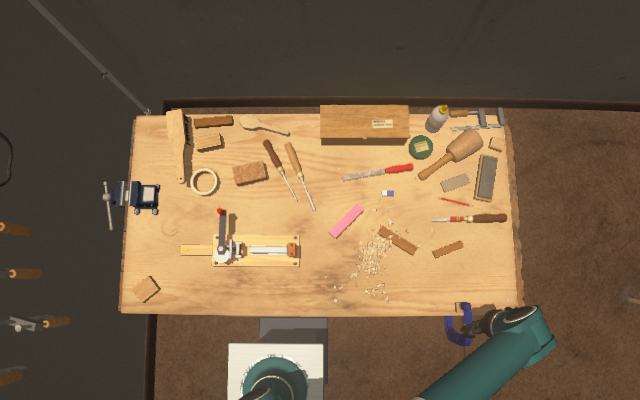

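View pics/side0.png

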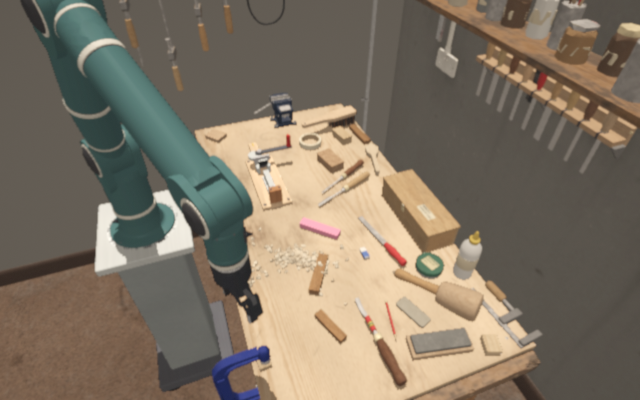

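View pics/wrist0.png

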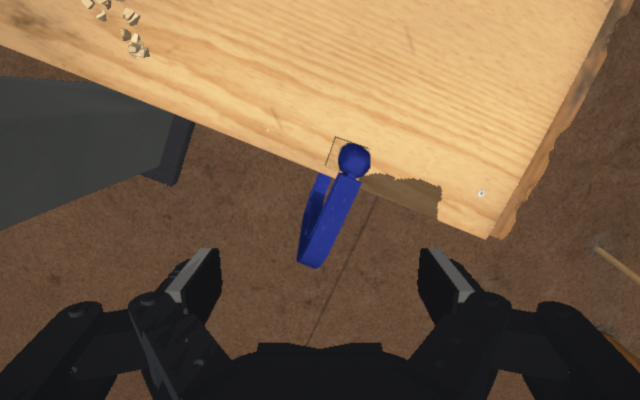

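Top view: the jig is at about (255,250), with its stop at right (292,250) and lever knob at (221,211). There are three batten-like strips:
- Pink, at (346,221): excluded.
- Brown, beside the shavings, at (398,240).
- A smaller brown one, at (447,249).

The strip at (398,240) fits because it is larger and next to the shavings. I'll measure it and check an enlarged crop.

```bash
cat > h.py <<'E'
import numpy as np, cv2
from scipy.spatial.transform import Rotation as Ro
def cam(im,state=None):
    K=np.array([[im['fx'],0,im['cx']],[0,im['fy'],im['cy']],[0,0,1.]]);d=im['dist_coeffs']
    if 'rvec' in im:
        R=cv2.Rodrigues(np.array(im['rvec']))[0];t=np.array(im['tvec']).reshape(3)
    else:
        T=np.eye(4);T[:3,:3]=Ro.from_euler('xyz',state['ee_rot'],degrees=True).as_matrix();T[:3,3]=state['eef_pos']
        M=np.linalg.inv(T@im['mount']);R=M[:3,:3];t=M[:3,3]
    return K,d,R,t
def px2z(c,p,z):
    K,d,R,t=c
    u=cv2.undistortPoints(np.array(p,float).reshape(-1,1,2),K,d).reshape(-1,2)
    r=np.c_[u,np.ones(len(u))]@R; o=-R.T@t
    s=(z-o[2])/r[:,2]; return o+r*s[:,None]
def proj(c,P):
    K,d,R,t=c
    return cv2.projectPoints(np.array(P,float).reshape(-1,1,3),cv2.Rodrigues(R)[0],t,K,d)[0].reshape(-1,2)
def rect(c,reg,z):
    cs=cv2.findContours(reg.astype(np.uint8),cv2.RETR_EXTERNAL,cv2.CHAIN_APPROX_NONE)[0]
    k=max(cs,key=cv2.contourArea).reshape(-1,2)
    P=px2z(c,k,z)[:,:2].astype(np.float32)
    return cv2.minAreaRect(P),P
E
python3 - <<'E'
from cell import env
from h import *
im=env.get_image('top');c=cam(im)
for q in ('batten','cam_jig','lever_knob','pad','stop_face','masking_tape','sanding_block','eraser','cam_lever'):
    for r in env.trace(q,'top'):
        z={'batten':22,'cam_jig':14,'lever_knob':127,'pad':73}.get(q,20)
        m,_=rect(c,r['region'],z); print(q,round(r['score'],2),np.round(r['box'],1),np.round(m[0],1),np.round(m[1],1),round(m[2],1))
a=im['color'][:,:,::-1]
cr=np.hstack([cv2.resize(a[190:290,340:480],None,fx=2.8,fy=2.8,interpolation=2),cv2.resize(a[190:290,170:310],None,fx=2.8,fy=2.8,interpolation=2)])
cv2.imwrite('pics/crop0.png',cr)
E
```

```text
batten 0.76 [347.4 218.2  29.   36. ] [ 565.1 -236. ] [ 34.  141.6] 44.9
batten 0.6 [447.1 249.5  35.8  15.2] [ 463.5 -582. ] [ 28.7 109.5] 20.9
batten 0.56 [396.9 238.9  39.3  28.1] [ 495.3 -410.2] [141.6  35.4] 57.3
cam_jig 0.38 [249.3 174.1  35.7  26.7] [728.5 100. ] [ 75.4 113.8] 14.3
lever_knob 0.51 [220.8 215.2   8.2   8.7] [578.1 166.7] [23.4 15.7] 46.3
lever_knob 0.17 [241.2 237.2 116.7  58.3] [466.4  94.7] [369.7 178.6] 71.0
pad 0.49 [222.9 214.9   8.8   4.1] [584.3 179.2] [10.1 17.3] 0.0
pad 0.48 [237.2 252.2  10.4  13.2] [459.9 120.8] [32.7 23.2] 0.3
stop_face 0.83 [240.5 239.4 120.   58.6] [478.1 115.6] [406.1 197.4] 72.7
masking_tape 0.6 [204.1 183.3  30.8  29.2] [696.7 259.5] [ 98.8 100.3] 2.7
eraser 0.53 [387.4 191.9  12.5   5.8] [ 659.2 -382.3] [38.4 17.7] 90.0
cam_lever 0.72 [223.1 236.3  11.9  55.6] [512.2 187.1] [186.7  48.3] 2.0
```

View pics/crop0.png

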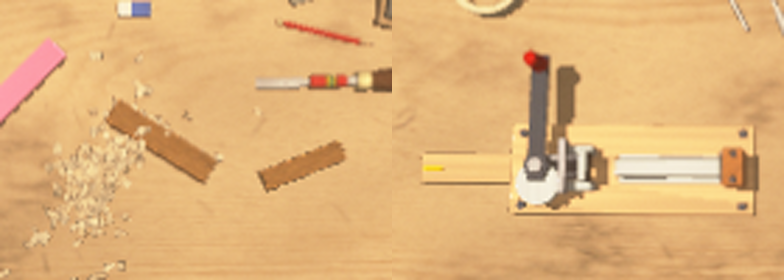

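The crop confirms it. The brown strip at (398,240) beside the shavings measures about 142×35 mm, while the other brown one is about 110×29, so the first is the batten. I'll move over it.

```bash
python3 -m handwheel '[[5,-1.3,0,0,0,0,1],[5,-1.3,0,0,0,0,1],[5,-1.4,0,0,0,0,1],[5,-1.4,0,0,0,0,1],[5,-1.4,0,0,0,0,1],[5,-1.3,0,0,0,0,1],[0,0,0,0,0,-10,1],[0,0,0,0,0,-10,1],[0,0,0,0,0,-10,1],[0,0,0,0,0,-5,1]]'
cat > loc.py <<'E'
from cell import env
from h import *
import sys
n=sys.argv[1]; q=sys.argv[2]; z=float(sys.argv[3])
s=env.get_state(); im=env.get_image('wrist'); c=cam(im,s)
cv2.imwrite(f'pics/{n}.png',im['color'][:,:,::-1])
print(s['t'],np.round(s['eef_pos'],1),np.round(s['ee_rot'],2),np.round(s['ft_force'],1),round(s['grip_width'],1))
for r in env.trace(q,'wrist'):
    m,_=rect(c,r['region'],z); print(q,round(r['score'],2),np.round(r['box'],1),np.round(m[0],1),np.round(m[1],1),round(m[2],1))
E
python3 loc.py w1 batten 22
```

```text
t: 1.9
eef_pos: [494.1, -411.9, 231.3]
ee_rot: [180.0, 0.0, 57.6]
ft_force: [0.6, 0.2, 0.2]
grip_width: 84.8
1.9 [ 494.1 -411.9  231.3] [180.     0.    57.59] [0.6 0.2 0.2] 84.8
batten 0.89 [310.7  10.9  83.4  18.5] [ 569.4 -275. ] [16.3 80.8] 57.4
batten 0.88 [321.5 166.7  33.3 131. ] [ 493.7 -412.3] [139.3  32.2] 57.9
batten 0.63 [376.4 296.7  83.   68. ] [ 466.3 -580.1] [ 31.7 111.3] 21.1
```

View pics/w1.png

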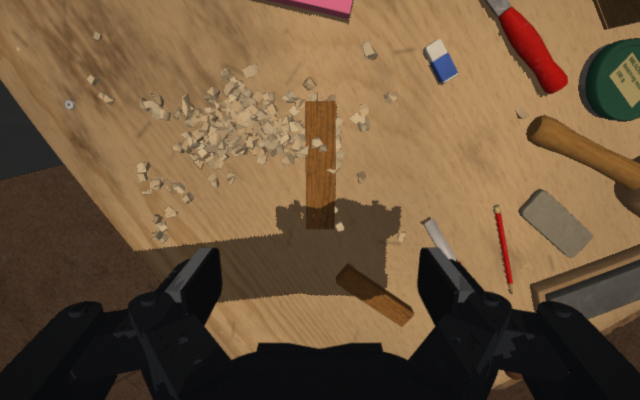

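The wrist view shows the batten at (321,167), measured at (493.7, −412.3), yaw 57.9°, 139×32 mm. This agrees with the top camera, and the tool is already above it.

```bash
python3 -m handwheel '[[0,0,4,0,0,0,1],[0,0,5,0,0,0,1],[0,0,5,0,0,0,1],[0,0,4,0,0,0,1],[0,0,3,0,0,0,1],[0,0,1,0,0,0,1],[0,0,0.6,0,0,0,1],[0,0,0,0,0,0,1]]'
```

```text
t: 3.0
eef_pos: [494.6, -412.3, 6.1]
ee_rot: [179.9, 0.0, 57.4]
ft_force: [-0.1, 0.5, -0.1]
grip_width: 85.3
```

```bash
python3 -m handwheel '[[0,0,0.3,0,0,0,1],[0,0,0,0,0,0,0],[0,0,0,0,0,0,0],[0,0,0,0,0,0,0],[0,0,0,0,0,0,0],[0,0,0,0,0,0,0],[0,0,0,0,0,0,0]]'
```

```text
t: 3.88
eef_pos: [494.5, -412.1, 2.8]
ee_rot: [179.9, 0.0, 57.4]
ft_force: [-0.1, -0.8, 5.1]
grip_width: 30.4
```

```bash
python3 -m handwheel '[[0,0,-2,0,0,0,0],[0,0,-5,0,0,0,0],[0,0,-6,0,0,0,0],[0,0,-6,0,0,0,0],[0,0,-4,0,0,0,0],[0,0,0,0,0,0,0]]'
python3 loc.py w2 batten 22
python3 - <<'E'
from cell import env
from h import *
im=env.get_image('top');c=cam(im)
p=[[212.9,235],[212.9,266],[300.4,234.6],[300.4,266]]
print(np.round(px2z(c,p,14),0))
E
```

```text
t: 4.62
eef_pos: [495.7, -412.9, 237.5]
ee_rot: [179.5, 0.1, 57.4]
ft_force: [0.7, 0.7, -1.3]
grip_width: 30.5
4.625 [ 495.7 -412.9  237.5] [1.7954e+02 6.0000e-02 5.7390e+01] [ 0.7  0.7 -1.3] 30.5
batten 0.66 [320.2 221.1  88.1 255. ] [ 452.9 -480.9] [312.7  92.9] 57.5
batten 0.57 [304.4   9.9  86.   19.9] [ 567.1 -272.5] [17.5 87.1] 57.3
[[512. 221.  14.]
 [406. 216.  14.]
 [514. -82.  14.]
 [407. -82.  14.]]
```

View pics/w2.png

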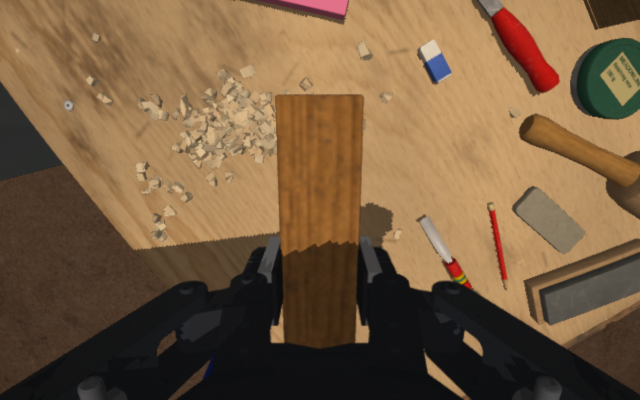

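```bash
python3 -m handwheel '[[3.9,-3,-0.7,0,0,0,0],[3.9,-3,-0.7,0,0,0,0],[3.9,-3,-0.7,0,0,0,0],[3.9,-3,-0.7,0,0,0,0],[3.9,-3,-0.7,0,0,0,0],[3.9,-3,-0.7,0,0,0,0],[3.9,-3,-0.7,0,0,0,0],[3.9,-3,-0.7,0,0,0,0]]'
python3 -m handwheel '[[0,0,0,0,0,-8,0],[0,0,0,0,0,-9,0],[0,0,0,0,0,-9,0],[0,0,0,0,0,-6.5,0],[0,0,0,0,0,0,0]]'
python3 loc.py w3 stop_face 14
```

```text
t: 5.78
eef_pos: [458.7, -18.2, 287.0]
ee_rot: [-179.8, 0.1, 57.4]
ft_force: [0.3, 0.7, -0.4]
grip_width: 30.8
t: 6.4
eef_pos: [459.2, -19.8, 286.9]
ee_rot: [-179.8, -0.0, 89.8]
ft_force: [-0.2, -0.1, -0.9]
grip_width: 30.6
6.4 [459.2 -19.8 286.9] [-1.7982e+02 -3.0000e-02  8.9810e+01] [-0.2 -0.1 -0.9] 30.6
stop_face 0.98 [320.9 101.5  94.5 203. ] [459.2  43.6] [110.1 239.9] 0.2
```

View pics/w3.png

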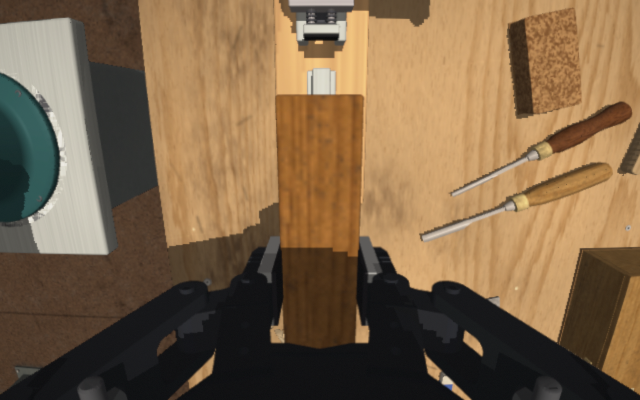

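The batten hides most of the jig here, so I'll step sideways for an unobstructed view.

```bash
python3 -m handwheel '[[3,4.5,0,0,0,0,0],[3,4.5,0,0,0,0,0],[3,4,0,0,0,0,0],[0,0,0,0,0,0,0]]'
python3 loc.py w4 stop_face 14;python3 loc.py w4 pad 73;python3 loc.py w4 lever_knob 127
```

```text
t: 7.0
eef_pos: [591.5, 73.1, 286.7]
ee_rot: [-179.9, -0.2, 90.0]
ft_force: [-0.5, -2.2, -1.3]
grip_width: 30.8
7.0 [591.5  73.1 286.7] [-1.7989e+02 -1.5000e-01  9.0020e+01] [-0.5 -2.2 -1.3] 30.8
stop_face 0.95 [238.6 143.3 168.9 281.7] [454.1  77.7] [356.4 194. ] 70.5
7.1 [589.7  70.1 287.1] [-1.7986e+02  1.0000e-02  8.9870e+01] [-0.5 -0.3  0.4] 31.0
pad 0.63 [200.6 106.2  34.4  37.8] [463.5 127.5] [26.8 39.3] 89.3
7.2 [589.5  69.  288. ] [-1.7994e+02  6.0000e-02  8.9800e+01] [ 0.4 -0.3 -0.6] 30.6
lever_knob 0.93 [312.4  58.   21.5  26.5] [580.6 171.1] [22.1 18. ] 89.9
```

View pics/w4.png

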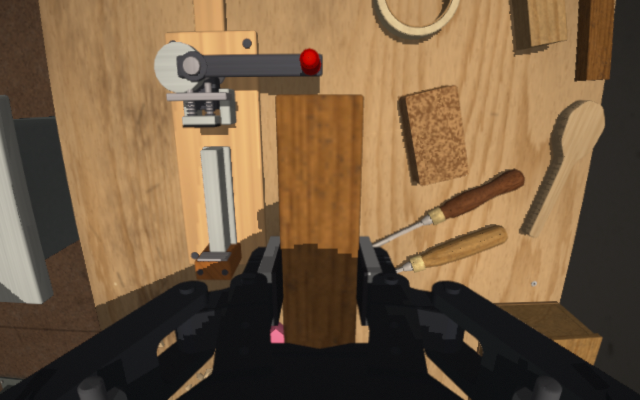

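Run:
```python
import cv2,numpy as np
a=cv2.imread('pics/w4.png')
b=cv2.resize(a[20:160,150:340],None,fx=4.2,fy=4.2,interpolation=2);cv2.imwrite('pics/w4a.png',b)
b=cv2.resize(a[140:290,160:290],None,fx=4,fy=4,interpolation=2);cv2.imwrite('pics/w4b.png',b)
```

```text
(no output)
```

View pics/w4a.png

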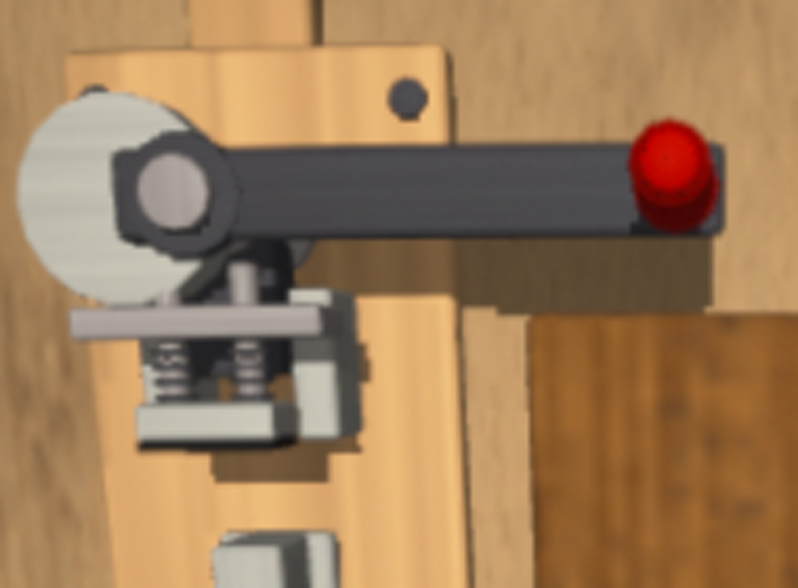

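View pics/w4b.png

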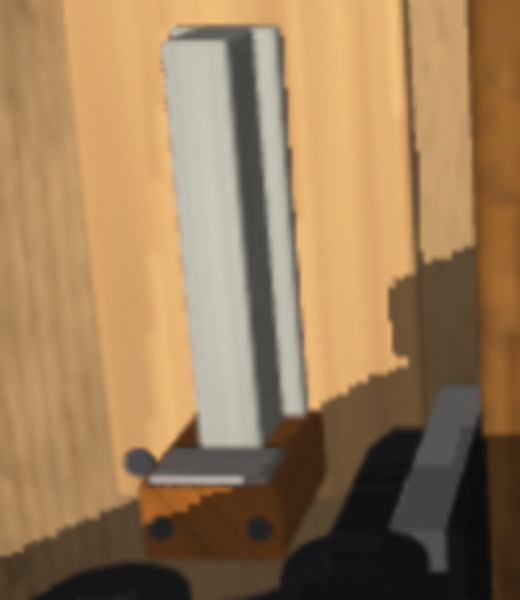

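```bash
cat > fit.py <<'E'
from h import *
from scipy.optimize import least_squares
im=dict(fx=333.1093655192693,fy=333.1093655192693,cx=319.2950424615564,cy=196.08684576619626,dist_coeffs=np.array([-0.06473849,0,0,0,0]),
mount=np.array([[-4.4e-06,-9.63164672e-01,-2.68912279e-01,66.3429687],[1,1.099e-04,-4.101e-04,.435516716],[4.2457e-04,-2.68912256e-01,9.63164585e-01,-142.098747],[0,0,0,1.]]))
s=dict(eef_pos=[589.6,69.7,287.5],ee_rot=[-179.9,0,89.85]); c=cam(im,s)
z4=lambda u,v:(u/4.2+150,v/4.2+20); y4=lambda u,v:(u/4+160,v/4+140)
F=[((55,185,14),z4(447,46)),((-55,185,14),z4(66,53)),((132,150,75),z4(723,146)),((132,128,75),z4(722,234)),
((-18,77,73),z4(137,441)),((18,77,73),z4(278,441)),((-10,50,50),y4(165,40)),((10,50,50),y4(233,38)),((-10,-77,50),y4(200,446)),((10,-77,50),y4(265,446))]
J=np.array([f[0] for f in F],float);U=np.array([f[1] for f in F])
def w(p,J):
    a=np.radians(p[2]);return np.c_[p[0]+np.cos(a)*J[:,0]-np.sin(a)*J[:,1],p[1]+np.sin(a)*J[:,0]+np.cos(a)*J[:,1],J[:,2]]
f=lambda p:(proj(c,w(p,J))-U).ravel()
r=least_squares(f,[460,33,0],loss='soft_l1');print(np.round(r.x,2));print(np.round(f(r.x).reshape(-1,2),1))
T=np.eye(4)
# batten in hand: front top corners
for zt in (10,0,-10):
    print(zt, np.round(px2z(c,[(276,95),(363,95)],287.5+zt)-[589.6,69.7,287.5],1))
E
python3 fit.py
```

```text
[4.623e+02 3.529e+01 2.000e-02]
[[ 0.2 -1.6]
 [-2.1 -0.7]
 [ 1.6 -1.8]
 [ 1.8  0.2]
 [ 0.4  2.9]
 [ 0.   2.5]
 [-1.2  0.1]
 [-1.1  0.5]
 [ 0.1 -0. ]
 [-0.4  0. ]]
10 [[-16.   69.6  10. ]
 [ 17.3  69.5  10. ]]
0 [[-17.2  69.9   0. ]
 [ 18.5  69.8   0. ]]
-10 [[-18.5  70.1 -10. ]
 [ 19.8  70.  -10. ]]
```

```bash
python3 -m handwheel '[[-1,-4,0,0,0,0,0],[-1,-4.5,0,0,0,0,0],[-1.4,-4.3,0,0,0,0,0],[0,0,4,0,0,0.2,0],[0,0,5,0,0,0.2,0],[0,0,5,0,0,0,0],[0,0,4,0,0,0,0],[0,0,0,0,0,0,0]]'
cat > side.py <<'E'
from cell import env
from h import *
import sys
n=sys.argv[1]
for k,(x0,y0,x1,y1,f) in {'side':(225,125,315,225,6),'top':(170,190,310,290,5)}.items():
    im=env.get_image(k);cv2.imwrite(f'pics/{n}{k}.png',cv2.resize(im['color'][y0:y1,x0:x1,::-1],None,fx=f,fy=f,interpolation=2))
s=env.get_state();print(s['t'],np.round(s['eef_pos'],1),np.round(s['ee_rot'],2),np.round(s['ft_force'],1),round(s['grip_width'],1))
E
python3 side.py a; python3 loc.py w5 pad 73
```

```text
t: 8.3
eef_pos: [459.8, 35.5, 106.6]
ee_rot: [-179.7, 0.0, 89.4]
ft_force: [-0.6, 0.7, 0.5]
grip_width: 30.9
8.4 [462.8  36.2 109.5] [179.92   0.    89.45] [ 0.8 -0.3  0.3] 30.7
8.4 [462.8  36.2 109.5] [179.92   0.    89.45] [ 0.8 -0.3  0.3] 30.7
pad 0.79 [313.9  43.9  70.3  86.9] [459.2 125.6] [27.4 36.7] 89.4
```

View pics/aside.png

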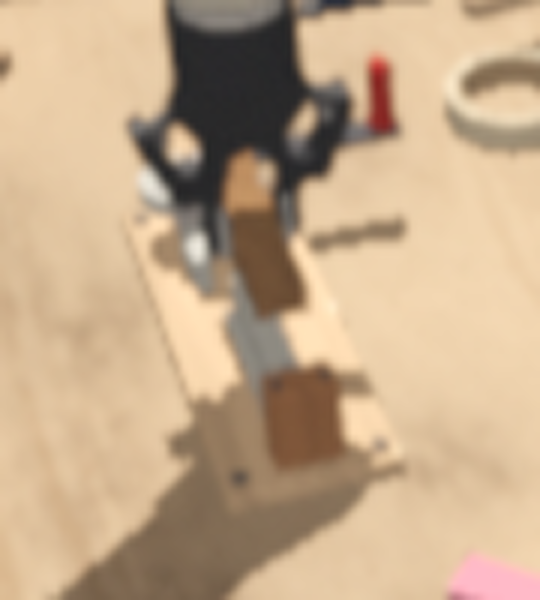

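View pics/w5.png

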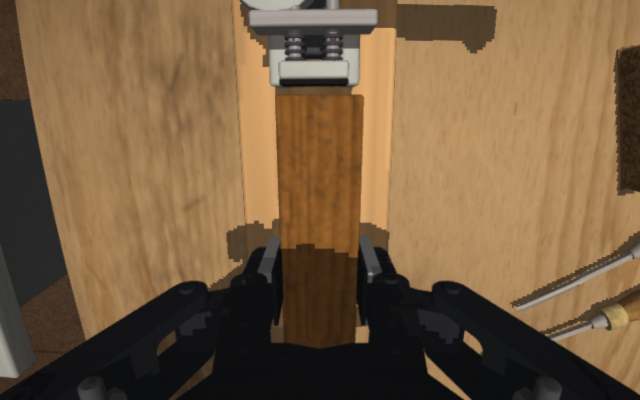

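Run:
```python
import cv2,numpy as np
a=cv2.imread('pics/w5.png')
b=cv2.resize(a[0:250,225:405],None,fx=4,fy=2.4,interpolation=2);cv2.imwrite('pics/w5a.png',b)
```

```text
(no output)
```

View pics/w5a.png

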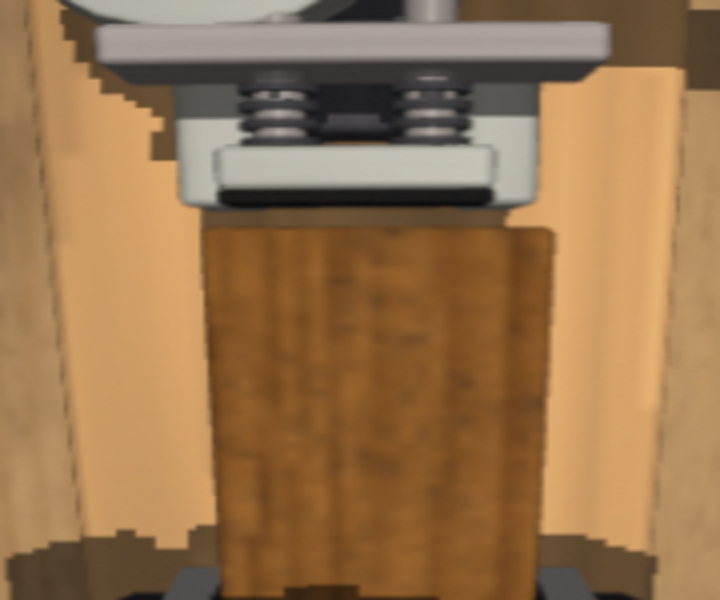

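View pics/atop.png

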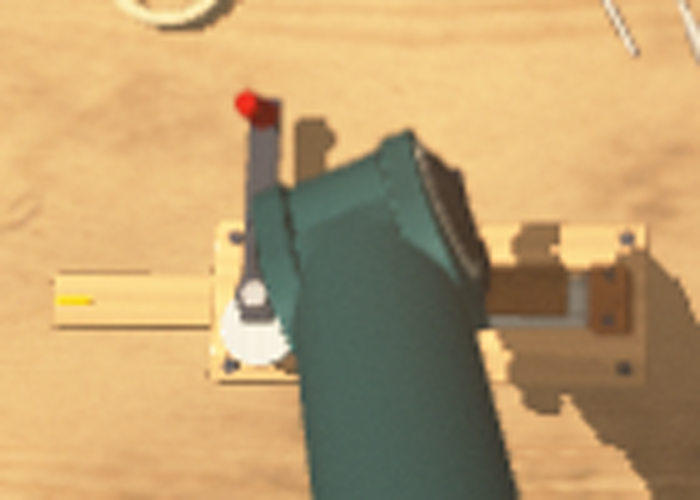

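Run:
```python
from cell import env
from h import *
im=env.get_image('top');c=cam(im)
g=lambda u,v:(170+u/5-.4,190+v/5-.4)
print('batten edges',px2z(c,[g(500,263),g(500,316)],127).round(1))
print('stop edges',px2z(c,[g(605,263),g(605,333)],74).round(1))
print('rail edges? ',px2z(c,[g(580,273),g(580,326)],40).round(1))
print('base corners',px2z(c,[g(648,222),g(643,383),g(217,222),g(211,383)],14).round(1))
print('tail end',px2z(c,[g(54,271),g(54,327)],14).round(1))
print('hinge',px2z(c,[g(253,292)],85).round(1))
s=env.get_state();print(s['eef_pos'],s['ee_rot'])
```

```text
batten edges [[477.8   8.8 127. ]
 [444.5   8.1 127. ]]
stop edges [[482.5 -53.2  74. ]
 [436.9 -53.7  74. ]]
rail edges?  [[478.7 -33.7  40. ]
 [443.4 -34.2  40. ]]
base corners [[515.8 -77.4  14. ]
 [406.5 -75.   14. ]
 [515.2 220.3  14. ]
 [405.  220.   14. ]]
tail end [[480.7 333.4  14. ]
 [442.2 331.3  14. ]]
hinge [[462.  175.7  85. ]]
[463.59381485  36.1624008  110.17015517] [1.79783688e+02 1.74315950e-02 8.94544195e+01]
```

```bash
python3 -m handwheel '[[0,-0.12,1.5,0,0,-0.3,0],[0,0,2,0,0,0,0],[0,0,1.2,0,0,0,0],[0,0,0,0,0,0,0]]'
python3 side.py b;python3 loc.py w6 pad 73
```

```text
t: 9.05
eef_pos: [460.3, 36.3, 60.4]
ee_rot: [-179.9, 0.0, 89.8]
ft_force: [0.5, 0.1, -0.5]
grip_width: 30.7
9.15 [461.2  36.5  61.4] [ 1.7999e+02 -1.0000e-02  8.9800e+01] [ 0.7  0.1 -0.7] 31.0
9.15 [461.2  36.5  61.4] [ 1.7999e+02 -1.0000e-02  8.9800e+01] [ 0.7  0.1 -0.7] 31.0
pad 0.64 [317.4  40.8  94.9  79.3] [459.3 125.3] [27.3 35.4] 89.9
```

View pics/bside.png

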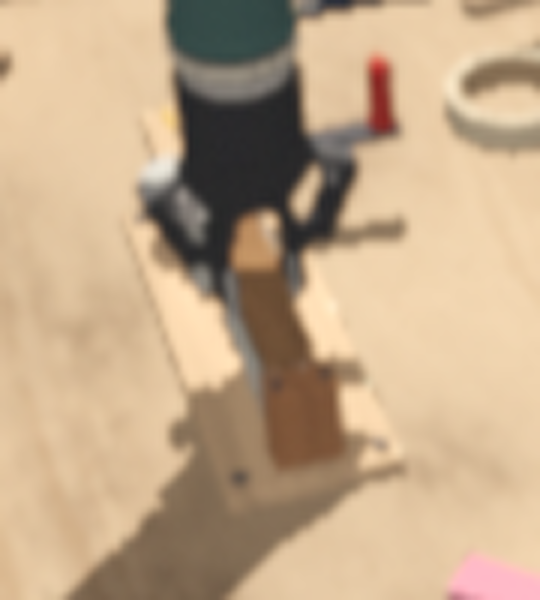

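View pics/w6.png

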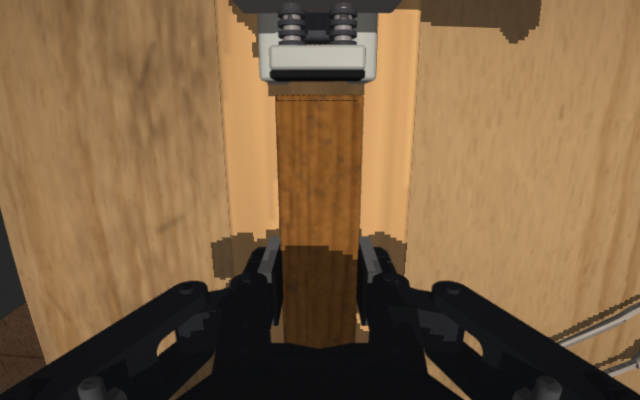

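Pad (270–366) and batten (276–363) now line up to about 0.5 mm, with about 6 mm between their ends. I'll lower the last bit in small steps and watch the force.

```bash
python3 -m handwheel '[[0,0,0.5,0,0,0,0],[0,0,0.2,0,0,0,0],[0,0,0,0,0,0,0]]'; python3 -m handwheel '[[0,0,0.1,0,0,0,0],[0,0,0,0,0,0,0]]'
```

```text
t: 9.62
eef_pos: [460.8, 36.2, 54.1]
ee_rot: [-180.0, 0.0, 89.8]
ft_force: [-0.0, 0.1, -0.4]
grip_width: 30.5
t: 9.88
eef_pos: [461.0, 36.3, 53.2]
ee_rot: [-180.0, 0.0, 89.8]
ft_force: [-0.1, -0.3, -1.1]
grip_width: 30.8
```

```bash
python3 -m handwheel '[[0,0,0.08,0,0,0,0],[0,0,0,0,0,0,0]]'; python3 -m handwheel '[[0,0,0.08,0,0,0,0],[0,0,0,0,0,0,0]]'
```

```text
t: 10.12
eef_pos: [461.1, 36.3, 52.7]
ee_rot: [180.0, 0.0, 89.8]
ft_force: [-0.8, -0.3, 3.8]
grip_width: 30.5
t: 10.38
eef_pos: [461.1, 36.3, 52.6]
ee_rot: [180.0, 0.1, 89.8]
ft_force: [-3.7, -0.5, 13.6]
grip_width: 30.6
```

Contact with the rail. I'll ease off and open.

```bash
python3 -m handwheel '[[0,0,-0.1,0,0,0,0],[0,0,0,0,0,0,0.5],[0,0,0,0,0,0,0.6],[0,0,0,0,0,0,0.7],[0,0,0,0,0,0,0.8]]'; python3 loc.py w7 pad 73; python3 side.py c
```

```text
t: 11.0
eef_pos: [461.0, 36.3, 52.6]
ee_rot: [-180.0, -0.0, 89.8]
ft_force: [0.7, 0.2, 0.3]
grip_width: 68.4
11.0 [461.   36.3  52.6] [-179.99   -0.     89.79] [0.7 0.2 0.3] 68.4
pad 0.97 [318.6  39.5 105.5  78.5] [459.5 124.2] [25.8 35.9] 89.7
11.2 [461.   36.3  52.6] [-180.      0.     89.79] [-0.2 -0.2  0.2] 68.4
```

View pics/w7.png

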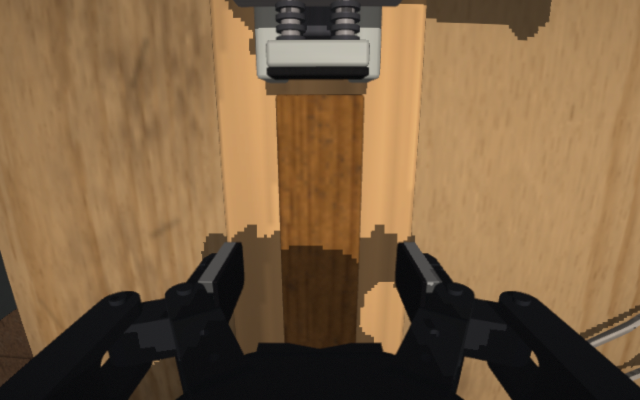

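The batten now lies on the rail between stop and pad, and the gripper is clear of it (c. ±19 mm side gap). Next I'll go up and over to the knob.

```bash
python3 -m handwheel '[[0,0,-2,0,0,0,0.8],[0,0,-4,0,0,0,0.8],[0,0,-5,0,0,0,0.9],[0,0,-5,0,0,0,1],[3,3,0,0,0,0,1],[4,3.5,0,0,0,0,1],[4,3.5,0,0,0,0,1],[0,2,0,0,0,0,1],[0,0,0,0,0,0,1]]'; python3 loc.py w8 lever_knob 127
python3 - <<'E'
from cell import env
from h import *
print(np.round(env.get_state()['q'],1))
for k in('top','side'):
    im=env.get_image(k);c=cam(im);cv2.imwrite(f'pics/d{k}.png',im['color'][:,:,::-1])
    for r in env.trace('lever_knob',k): print(k,r['score'],r['box'])
    for J in [(581,175,127),(581,175,75)]: print(proj(c,[J]))
E
```

```text
t: 12.32
eef_pos: [582.0, 146.0, 212.0]
ee_rot: [-180.0, -0.0, 89.8]
ft_force: [0.1, -0.8, -0.2]
grip_width: 85.2
12.325 [582. 146. 212.] [-1.7996e+02 -1.0000e-02  8.9770e+01] [ 0.1 -0.8 -0.2] 85.2
lever_knob 0.61 [319.1 154.9  24.3  30.9] [579.7 178.5] [21.4 16.4] 89.2
lever_knob 0.52 [233.7 181.1 201.2 359. ] [506.5 144.3] [255.4 135.8] 70.5
[  7.2  27.1 -32.4  98.7  16.5  59.1 -31.1]
[[218.72389266 209.85171205]]
[[222.55108021 212.38421268]]
side 0.54 [286.4, 143.2, 4.5, 9.7]
[[287.86066201 134.34739573]]
[[288.55071861 145.32494812]]
```

View pics/w8.png

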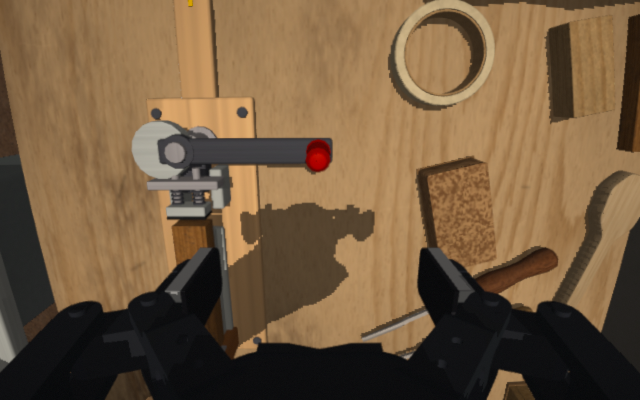

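View pics/dtop.png

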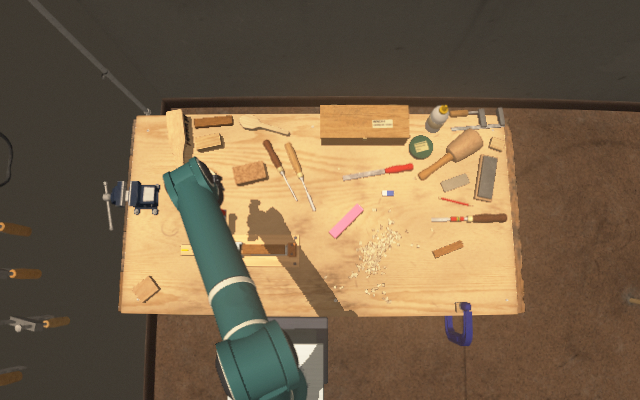

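```bash
python3 - <<'E'
from h import *
exec(open('fit.py').read().split('s=dict')[0].split('from scipy')[0]) 
src=open('fit.py').read(); i=src.index('im=dict'); j=src.index('s=dict'); exec(src[i:j])
c=cam(im,dict(eef_pos=[582,146,212],ee_rot=[-180,0,89.8]))
print(proj(c,[(581,175,127),(581,175,75),(461,175,85),(593,175,75),(580,176,122)]).round(1))
E
python3 -m handwheel '[[3,-0.1,0,0,0,0,1],[0,0,3,0,0,0,1],[0,0,2.5,0,0,0,1],[0,0,0,0,0,0,1]]'
python3 loc.py w9 lever_knob 127
```

```text
[[317.2 159.6]
 [317.6 149.5]
 [171.3 152.2]
 [331.9 149.4]
 [315.8 157. ]]
t: 13.12
eef_pos: [579.0, 175.0, 156.1]
ee_rot: [-179.8, 0.1, 89.8]
ft_force: [0.9, 0.3, 0.6]
grip_width: 85.2
13.125 [579.  175.  156.1] [-1.7979e+02  8.0000e-02  8.9780e+01] [0.9 0.3 0.6] 85.2
lever_knob 0.78 [323.8 214.8  31.9  52.1] [579.4 183.2] [28.6 17. ] 89.9
```

View pics/w9.png

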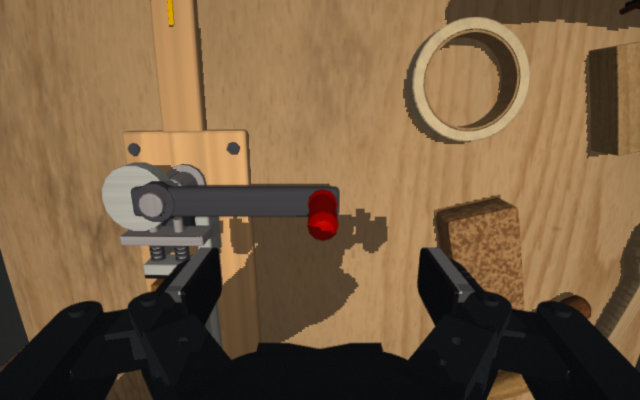

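The model's predicted knob pixels match what I see, and the knob sits midway between the fingers. I'll descend and close on it.

```bash
python3 -m handwheel '[[0,0,3,0,0,0,1],[0,0,3,0,0,0,1],[0,0,1.2,0,0,0,1],[0,0,0,0,0,0,1]]'
python3 -m handwheel '[[0,0,0,0,0,0,0.3],[0,0,0,0,0,0,0.3],[0,0,0,0,0,0,0.3],[0,0,0,0,0,0,0],[0,0,0,0,0,0,0],[0,0,0,0,0,0,0]]'
python3 loc.py w10 lever_knob 127
```

```text
t: 13.72
eef_pos: [580.8, 175.9, 86.1]
ee_rot: [180.0, -0.0, 89.8]
ft_force: [-0.3, -1.0, 0.5]
grip_width: 85.8
t: 14.48
eef_pos: [580.8, 175.9, 86.1]
ee_rot: [180.0, 0.0, 89.8]
ft_force: [-0.6, -0.4, 3.4]
grip_width: 16.8
14.475 [580.8 175.9  86.1] [179.97   0.    89.78] [-0.6 -0.4  3.4] 16.8
lever_knob 0.74 [320.4 271.6  46.9  89.1] [579.8 186.9] [34.5 15.6] 88.6
```

View pics/w10.png

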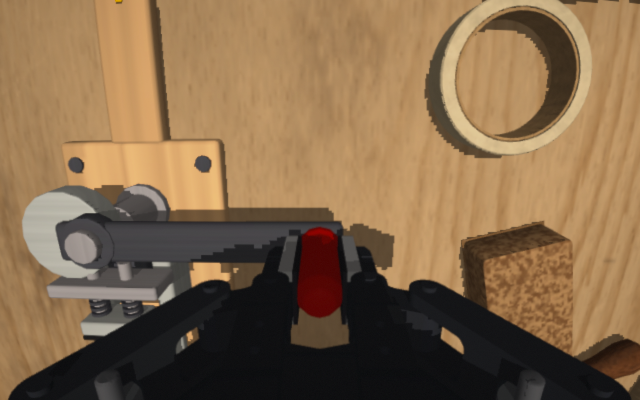

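Knob gripped (16.8 mm opening). Now the arc about the hinge in 9° steps, first half.

```bash
python3 -m handwheel '[[1.88,-0.15,0,0,0,0,0],[1.83,-0.44,0,0,0,0,0],[0,0,0,0,0,0,0]]'; python3 -m handwheel '[[1.74,-0.72,0,0,0,0,0],[1.6,-0.98,0,0,0,0,0],[1.43,-1.22,0,0,0,0,0],[0,0,0,0,0,0,0]]'
```

```text
t: 14.95
eef_pos: [574.6, 214.4, 86.0]
ee_rot: [180.0, -0.0, 89.9]
ft_force: [-0.8, -1.3, 5.4]
grip_width: 16.5
t: 15.45
eef_pos: [545.6, 261.2, 86.0]
ee_rot: [180.0, 0.0, 89.9]
ft_force: [0.6, -1.7, 5.6]
grip_width: 16.6
```

```bash
python3 -m handwheel '[[1.22,-1.43,0,0,0,0,0],[0.98,-1.6,0,0,0,0,0],[0.72,-1.74,0,0,0,0,0],[0,0,0,0,0,0,0]]'; python3 -m handwheel '[[0.44,-1.83,0,0,0,0,0],[0.15,-1.88,0,0,0,0,0],[0,0,0,0,0,0,0],[0,0,0,0,0,0,0]]'; python3 loc.py w11 cam_lever 75; python3 side.py e
python3 - <<'E'
from cell import env
import cv2
im=env.get_image('top');cv2.imwrite('pics/etop0.png',im['color'][:,:,::-1])
im=env.get_image('side');cv2.imwrite('pics/eside0.png',im['color'][:,:,::-1])
E
```

```text
t: 15.95
eef_pos: [498.9, 290.1, 86.0]
ee_rot: [179.9, -0.0, 89.8]
ft_force: [1.0, -0.0, 3.9]
grip_width: 16.4
t: 16.45
eef_pos: [461.8, 296.3, 85.9]
ee_rot: [180.0, -0.0, 89.7]
ft_force: [0.3, 0.2, 7.0]
grip_width: 16.3
16.45 [461.8 296.3  85.9] [ 1.800e+02 -4.000e-02  8.974e+01] [0.3 0.2 7. ] 16.3
cam_lever 0.79 [319.9 282.8  46.6 128.5] [460.4 271.2] [74.7 23.6] 89.8
16.65 [461.8 296.3  85.9] [-1.7999e+02 -3.0000e-02  8.9730e+01] [ 1.  -0.1  7.4] 16.8
```

View pics/w11.png

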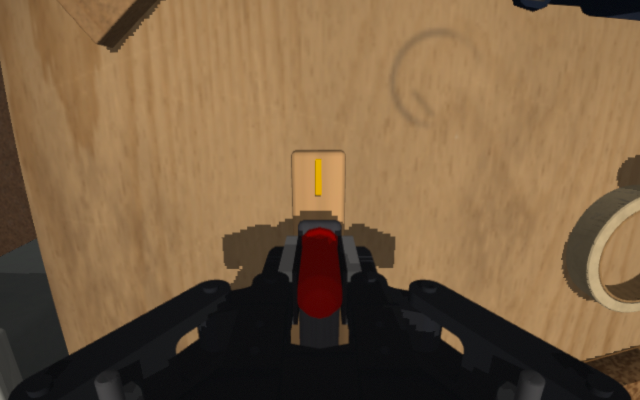

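View pics/etop.png

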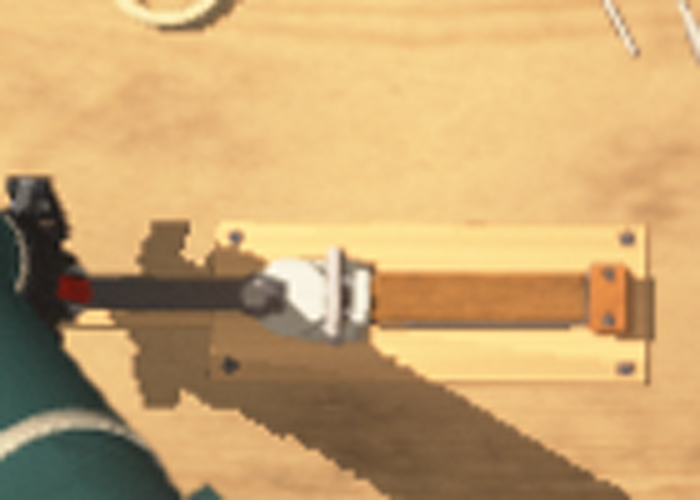

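View pics/eside.png

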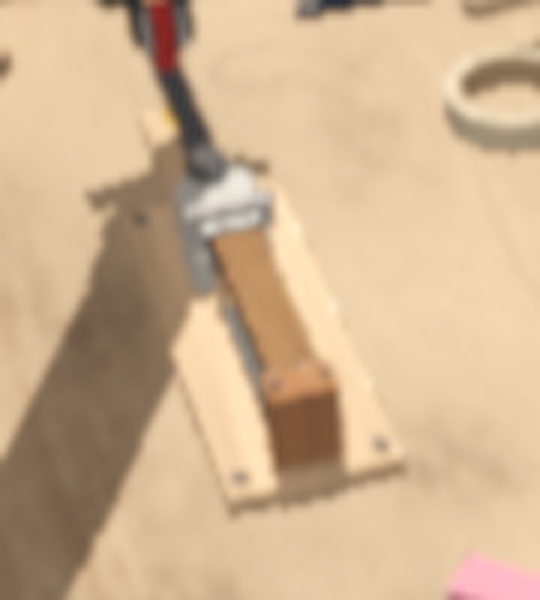

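```bash
python3 -m handwheel '[[0,0,0,0,0,0,0],[0,0,0,0,0,0,0],[0,0,0,0,0,0,0]]'
python3 - <<'E'
from cell import env
from h import *
im=env.get_image('top');c=cam(im);a=im['color'];cv2.imwrite('pics/f.png',cv2.resize(a[225:275,170:310,::-1],None,fx=5.6,fy=5.6,interpolation=2))
p=proj(c,[(461,295,75),(461,175,85),(461,36,72),(461,-41,74),(461,29,72),(461,-34,72)]);print(np.round((p-[170,225])*5.6))
E
```

```text
t: 17.12
eef_pos: [461.8, 296.4, 85.9]
ee_rot: [-180.0, -0.0, 89.7]
ft_force: [0.7, -0.2, 7.0]
grip_width: 16.5
[[ 86. 130.]
 [282. 130.]
 [523. 133.]
 [654. 133.]
 [535. 133.]
 [642. 133.]]
```

View pics/f.png

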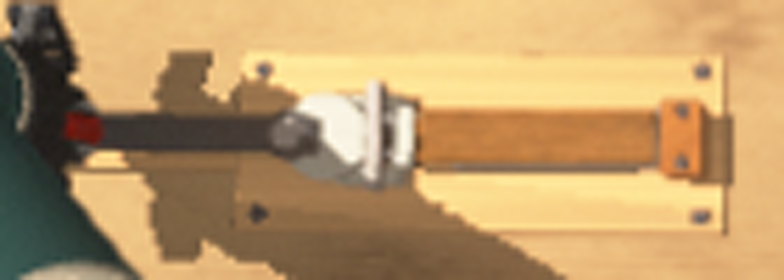

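The arm is level in the crop: its centre is at row 130 at both ends, which matches the projected in-line pose. The batten runs from the pad (417) to the stop (657). Handing in.

```bash
python3 -c "
from cell import env
print(env.finish_job())"
```

```text
the job is handed in; nothing more can be done
None
```

The larger brown batten is on the rail between the stop and the pad. I let go of it before swinging the lever, and handed the job in at about 17 s of the 48 s allowed, still gripping the knob at top lift.

- **Lever:** it stands in line with the rail, over the yellow mark. The knob is at x of about 461.8, against about 461 to 462 for the hinge and the mark, so it should be within about 1° of highest lift.
- **Batten:** it shows no visible gap at the pad or the stop, and is centred across the rail to about 1 mm.
- **Hold:** the pose stayed steady over the last rows, with about 7 N on the wrist.
- **Other items:** I did not touch any of the other things on the bench.
- **What disagreed:**
  - My jig position estimates differed by 1 to 2 mm between the wrist and top cameras; I corrected the batten's sideways position by eye against the pad before lowering it.
  - The sideways force on the wrist read only about 1 N, where the spring should give about 3 N. I relied on the pictures for the lever angle.

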